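Sort the ironworker's punch tooling into its trays

TASK

The punching tools are lying mixed up on the bench: put both punches into the shallow blue tray, both dies into the shallow yellow tray and the brass-coloured coupling nut into the shallow red tray. Set each piece down on the floor of its tray rather than dropping it, the punches standing on their heads with the tip up, the dies and the nut lying flat, none on top of another, and leave the red-brown piece of angle iron where it lies.

Things in the scene. Friction and masses are not known exactly. Their poses are not given: they have to be found in the camera images.
- punch_large: large ironworker punch of bright steel, 66 mm tall, standing on its head with the tip up: round head 40 mm across and 9 mm thick at the bottom, above it the round shank 29 mm across from 12 to 46 mm height (grip it here), then a round tip 21 mm across up to the top. 0.19 to 0.38 kg. Origin: centre of the underside of the head; z points up through the tip
- punch_small: small ironworker punch of blackened steel, 62 mm tall, standing on its head with the tip up: head 38 mm across and 9 mm thick at the bottom, round shank 26 mm across from 12 to 46 mm height (grip it here), then a round tip 13 mm across up to the top. 0.15 to 0.29 kg. Origin: centre of the underside of the head; z points up through the tip
- die_large: large die of bright steel lying flat: a plain thick ring 56 mm across and 28 mm high with a 23 mm hole through it; take it by its outside. 0.30 to 0.60 kg. Origin: centre of the underside; z up
- die_small: small die of blackened steel lying flat: a plain thick ring 46 mm across and 26 mm high with a 15 mm hole through it; take it by its outside. 0.21 to 0.42 kg. Origin: centre of the underside; z up
- coupling_nut: brass-coloured round coupling nut lying flat: a ring 58 mm across and 30 mm high with a 40 mm hole through it and four dark spanner slots in its upper edge. 0.18 to 0.35 kg. Origin: centre of the underside; z up
- tray_blue: blue shallow open sheet-steel tray for punches, empty, held to the bench, it does not slide: outside 138 mm along its x, 172 mm along its y, 35 mm high, walls and floor 4 mm thick (inside 130 by 164 mm, inner floor 4 mm above the bench). Origin: centre of the underside; z up
- tray_yellow: yellow shallow open tray for dies, empty, same size and make as the blue one (outside 138 mm along its x, 172 mm along its y, 35 mm high, walls and floor 4 mm). Origin: centre of the underside; z up
- tray_red: red shallow open tray for coupling nuts, empty, same size and make as the blue one (outside 138 mm along its x, 172 mm along its y, 35 mm high, walls and floor 4 mm). Origin: centre of the underside; z up
- angle_offcut: loose red-brown offcut of angle iron, 50 mm long along its x, 45 mm wide along its y, 45 mm high: one leg lies flat, the other stands up along its -y edge. To be left alone. Origin: centre of the underside; z up
Not all that is in view belongs to the job. What is shaped like the coupling_nut but green is not meant. Leave any turquoise look-alike of the die_large alone.

How it is judged:
At the end, for the whole second after the job is handed in: Punches in the blue tray, dies in the yellow, nut in the red: each origin within 52 mm of the tray's centre along its x and 69 mm along its y, at most 6 mm above the tray's floor, z within 0.15 rad of vertical, at rest; angle iron within 30 mm of its start (x of punch_large in the frame of tray_blue between -0.052 and 0.052 m and y of punch_large in the frame of tray_blue between -0.069 and 0.069 m and z of punch_large in the frame of tray_blue between -0.002 and 0.01 m and angle between each of punch_large, punch_small, die_large, die_small, coupling_nut's own z axis and vertical below 0.15 rad and linear speed of each of punch_large, punch_small, die_large, die_small, coupling_nut below 0.02 m/s and x of punch_small in the frame of tray_blue between -0.052 and 0.052 m and y of punch_small in the frame of tray_blue between -0.069 and 0.069 m and z of punch_small in the frame of tray_blue between -0.002 and 0.01 m and x of die_large in the frame of tray_yellow between -0.052 and 0.052 m and y of die_large in the frame of tray_yellow between -0.069 and 0.069 m and z of die_large in the frame of tray_yellow between -0.002 and 0.01 m and x of die_small in the frame of tray_yellow between -0.052 and 0.052 m and y of die_small in the frame of tray_yellow between -0.069 and 0.069 m and z of die_small in the frame of tray_yellow between -0.002 and 0.01 m and x of coupling_nut in the frame of tray_red between -0.052 and 0.052 m and y of coupling_nut in the frame of tray_red between -0.069 and 0.069 m and z of coupling_nut in the frame of tray_red between -0.002 and 0.01 m and distance of angle_offcut from where it was at the start of the episode below 0.03 m); the robot touches nothing.
It fails at once if a piece is dropped or slammed into its tray (faster than 0.7 m/s within the last 26 mm above the tray's floor, about a 25 mm fall) ((horizontal distance between punch_large and tray_blue below 0.1 m and z of punch_large in the frame of tray_blue below 0.03 m and linear speed of punch_large above 0.7 m/s) or (horizontal distance between punch_small and tray_blue below 0.1 m and z of punch_small in the frame of tray_blue below 0.03 m and linear speed of punch_small above 0.7 m/s) or (horizontal distance between die_large and tray_yellow below 0.1 m and z of die_large in the frame of tray_yellow below 0.03 m and linear speed of die_large above 0.7 m/s) or (horizontal distance between die_small and tray_yellow below 0.1 m and z of die_small in the frame of tray_yellow below 0.03 m and linear speed of die_small above 0.7 m/s) or (horizontal distance between coupling_nut and tray_red below 0.1 m and z of coupling_nut in the frame of tray_red below 0.03 m and linear speed of coupling_nut above 0.7 m/s)).
It fails at once if the angle-iron offcut is pushed more than 30 mm from where it lay (distance of angle_offcut from where it was at the start of the episode above 0.03 m).
It also fails if it takes over 120 s, if anything falls off the work surface, if the arm or the gripper's body presses on something with over 40 N, if the wrist force passes 120 N, or if a joint passes its speed limit or range.

ROBOT

A 6-joint arm with a two-finger parallel gripper is mounted at the origin on the work surface. World frame = base frame: x ahead of the robot, y to its left, z up, the work surface at z = 0. Lengths are in m, angles in rad, forces in N, time in s.
With the tool pointing down it reaches from about 0.425 to 0.95 m from the base axis. Payload 3.5 kg.
Tool frame: the origin (TCP) lies midway between the tips of the shut fingers; the grasp point (between the pads) lies 19 mm behind it; z points along the fingers, y is the line along which they close (so a half turn about z gives the same grasp; the last joint's range is limited). The gripper opens to 85 mm and grips with 20 to 120 N. Pads are 22 mm wide; open, the fingers measure 114 mm over their backs; the gripper's body (76 mm by 85 mm) begins 54 mm behind the grasp point. The pads swing forward as they close: fully open they stand 13 mm farther back than shut.
Start: joints at [-1.282, 0.286, 1.577, -0, 1.279, -0.15], TCP at [0.287, -0.611, 0.231] pointing down, gripper open.
Joint ranges: [-2.77, 2.77], [-0.9, 2.22], [0.21, 2.48], [-1.53, 4.67], [0.24, 2.81], [-2.84, 2.84]. Speed limits (rad/s): [2.79, 2.79, 3.14, 3.14, 3.14, 3.14].

INTERFACE

Orientations are given as a unit quaternion [x, y, z, w].
In Python, from plant import * gives the robot as it stands.
- The arm moves only by the tool move_arm, never from a script. Its argument "moves" is a list of rows, each a list of 3 entries, a list of its own where there are three numbers: the opening, from 0 (shut) to 1 (fully open), then the shift along the tool's x, y, z in m, then the turn, a rotation vector about the tool's x, y, z in rad. A call has exactly 10 rows; each row shifts and turns the commanded pose from where the row before left it, along the tool's axes as they then stand; what a row does not reach is not made up. A row lasts 1/12 s, in which the tool goes at most 41.7 mm and 7.16 degrees, less where a joint would pass 70% of its speed; a pose out of reach is approached as far as the arm can. A call is refused whole if a number of a shift passes 0.0417 or a number of a turn 0.125, either way. A call with a gripper value outside its range is refused whole. The fingers move at their own pace and stop on an object; "grip_force" is the grip in N (left out, the last holds). Time passes only in rows, so rows that do not move let the fingers close, or fill a call up. It gives the time, the measured TCP pose, the force, the opening and the grip force at its end, in the units of the state.
- get_state(): the state, without advancing time (a new reading comes with each control period).
- read_camera(name): name is "side" or "top"; returns the picture (480x640x3 uint8, red, green, blue); there is no depth.
- camera_params(name): a dict with "fx", "fy", "cx", "cy" (pixels), "rvec" (rotation vector, rad) and "tvec" (3), from world to camera coordinates, as OpenCV has them. Camera axes: x right, y down, z forward; pixel columns grow to the right and rows downward; lengths in m; the calibration is good to about 2 mm. A picture is of the moment at which its call begins. camera_params takes no time and is no camera call.
- sign_off(): hands the job in; it is judged then, once.
The state is a dict: "time": time; "qpos": joint angles; "dq": joint speeds; "joint_efforts": joint torques, N m; "eef_pos": TCP position; "tcp_rot": TCP orientation; "contact_force": force on the tool from outside, world axes, zero at the start; "wrist_torque": the same for the moment, N m; "opening": opening from 0.0 (shut) to 1.0 (fully open); "finger_force": force on a finger pad.
Only numpy, scipy, OpenCV 4.12 (cv2) and the standard library are available. Lean on these libraries where they do the work, as an engineer would, in place of code of your own. Each camera call takes 0.05 s, during which the arm holds its last target. There are 200 camera calls.

## Working session

There is one attempt and no reset: what is moved stays moved. The work goes in short steps, Python scripts to look and compute and a tool call to move; the robot and the scene stay as the last step left them, time stands still between calls to the robot, and variables do not carry over. Pictures are saved under pics/ and viewed, at most 14 in all, crops included, and the job is handed in when it is done.

Besides the shell and the picture viewer there is one more tool, called as a command line: name --argument value ..., lists and objects as JSON in quotes. move_arm: Moves the arm, as the interface text tells. Its arguments: {"type":"object","properties":{"moves":{"type":"array"},"grip_force":{"type":"number"}},"required":["moves"]}

```bash
mkdir -p pics
python3 - <<'E'
from plant import *
import cv2
for n in("top","side"):
    cv2.imwrite(f"pics/{n}0.png",cv2.cvtColor(read_camera(n),cv2.COLOR_RGB2BGR)); print(camera_params(n))
s=get_state();print(s['time'],s['eef_pos'],s['tcp_rot'],s['opening'])
E
```

```text
{'fx': 482.1243193388957, 'fy': 482.1243193388957, 'cx': 312.12000467436195, 'cy': 235.9442768800275, 'rvec': array([ 2.1259221 , -2.1345595 ,  0.15975858]), 'tvec': array([0.02067011, 0.45634871, 0.77059285])}
{'fx': 532.1954908968966, 'fy': 532.1954908968966, 'cx': 326.0765909709483, 'cy': 236.01452057211088, 'rvec': array([ 0.93445059, -2.4694344 ,  1.0806282 ]), 'tvec': array([0.34879306, 0.25820038, 0.76292956])}
0.1 [ 0.28663097 -0.61046904  0.23008483] [ 9.76025208e-01  2.17654952e-01 -7.70876933e-05 -1.05312549e-03] 0.9986318238940474
```

View pics/top0.png

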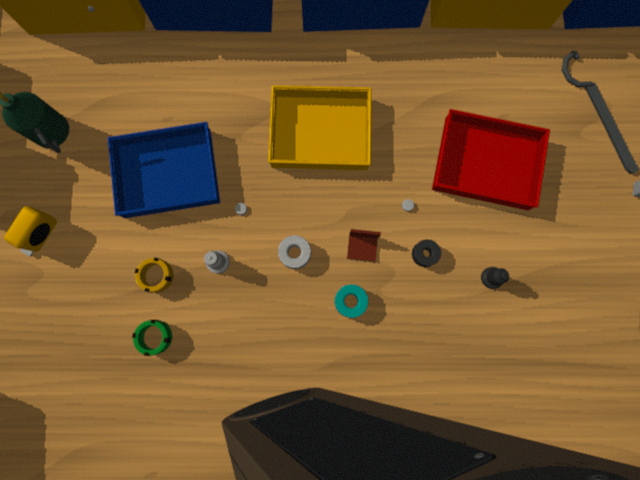

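View pics/side0.png

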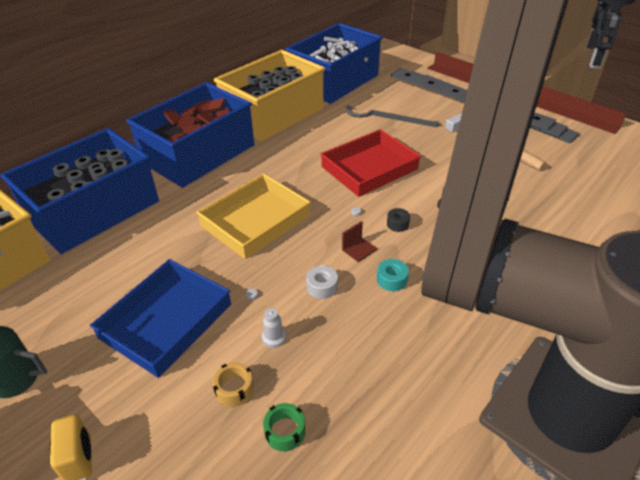

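```bash
cat > h.py <<'E'
from plant import *
import cv2, numpy as np
def ray(n,u,v,z):
    p=camera_params(n);R=cv2.Rodrigues(p['rvec'])[0];C=-R.T@p['tvec']
    d=R.T@np.array([(u-p['cx'])/p['fx'],(v-p['cy'])/p['fy'],1]);return C+d*(z-C[2])/d[2]
def proj(n,P):
    p=camera_params(n);K=np.array([[p['fx'],0,p['cx']],[0,p['fy'],p['cy']],[0,0,1]])
    return cv2.projectPoints(np.float64(P).reshape(-1,1,3),p['rvec'],p['tvec'],K,None)[0].reshape(-1,2)
def blob(img,kind,u,v,r):
    h=cv2.cvtColor(img,cv2.COLOR_RGB2HSV).astype(int);H,S,V=h[...,0],h[...,1],h[...,2]
    m={'bright':(S<60)&(V>90),'black':(V<75)&(S<110),'brass':(H>17)&(H<30)&(S>150)&(V>130),
       'blue':(H>100)&(H<130)&(S>120),'yellow':(H>20)&(H<32)&(S>190),'red':((H<6)|(H>174))&(S>170)}[kind]
    m=m.astype(np.uint8)*255;k=np.zeros_like(m);cv2.rectangle(k,(u-r,v-r),(u+r,v+r),255,-1);m&=k
    c=max(cv2.findContours(m,cv2.RETR_EXTERNAL,cv2.CHAIN_APPROX_NONE)[0],key=cv2.contourArea)
    return cv2.convexHull(c)
E
python3 - <<'E'
from h import *
img=read_camera('top');vis=cv2.cvtColor(img,cv2.COLOR_RGB2BGR)
p=camera_params('top');R=cv2.Rodrigues(p['rvec'])[0];print('C',-R.T@p['tvec'])
L=[('nut','brass',153,274,26,.015),('die_l','bright',294,252,24,.014),('die_s','black',427,253,22,.013),('pl','bright',216,262,19,.02),('ps','black',495,277,22,.02),
('tb','blue',163,169,65,.035),('ty','yellow',320,127,65,.035),('tr','red',491,160,70,.035)]
for n,k,u,v,r,z in L:
    c=blob(img,k,u,v,r);cv2.drawContours(vis,[c],-1,(255,0,255),1)
    M=cv2.moments(c);cu,cv_=M['m10']/M['m00'],M['m01']/M['m00']
    w=np.float32([ray('top',*q[0],z)[:2] for q in c]);(x,y),(a,b),t=cv2.minAreaRect(w)
    print(n,np.round([cu,cv_],1),'w',np.round(ray('top',cu,cv_,z)[:2],4),'rect',np.round([x,y,a,b,t],4))
cv2.imwrite('pics/v.png',cv2.resize(vis[190:350,110:550],None,fx=1.8,fy=1.8))
E
```

```text
C [0.32522843 0.0082932  0.83465707]
nut [150.1 273.3] w [0.3969 0.2963] rect [3.98400e-01 2.95500e-01 5.67000e-02 5.99000e-02 8.97914e+01]
die_l [294.  251.5] w [0.4334 0.0503] rect [4.33500e-01 5.03000e-02 5.50000e-02 5.37000e-02 8.97541e+01]
die_s [426.2 253. ] w [ 0.4299 -0.176 ] rect [ 0.4295 -0.1761  0.0441  0.047  43.5554]
pl [214.8 260.4] w [0.418  0.1849] rect [4.18900e-01 1.87100e-01 3.41000e-02 3.77000e-02 6.46829e+01]
ps [494.1 277.1] w [ 0.3877 -0.2865] rect [ 0.3893 -0.2865  0.0349  0.0438 32.4585]
tb [162.5 170. ] w [0.5737 0.2769] rect [0.5748 0.2772 0.1477 0.1787 8.8661]
ty [319.9 127.2] w [0.6491 0.0047] rect [6.50300e-01 4.60000e-03 1.77900e-01 1.52000e-01 8.80153e+01]
tr [491.3 159.7] w [ 0.5879 -0.2892] rect [ 0.5893 -0.289   0.1794  0.1494 77.1062]
```

View pics/v.png

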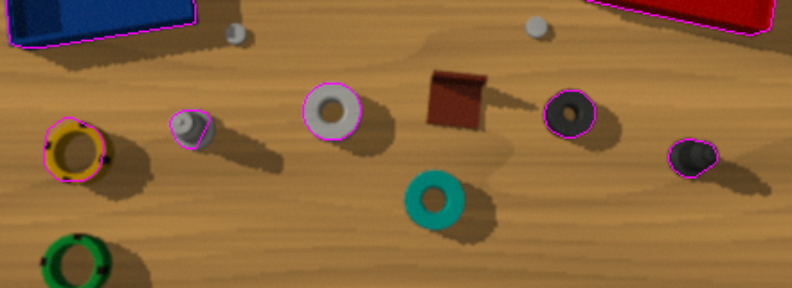

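The top view shows these candidates:
- **Nut:** brass (153,274); the green one (152,338) is not meant.
- **Large die:** bright (294,252); the turquoise one (351,302) is not meant.
- **Small die:** black (427,253).
- **Large punch:** bright (216,262).
- **Small punch:** black (494,277).
- **Left alone:** the small light bits at (241,209) and (409,205), and the offcut (363,246).

The crop confirms the choice. I'll refine the nut and punches and check all of them with an overlay.

Run:
```python
from h import *
E={'nut':(*ray('top',153.1,273.6,.015)[:2],.029,.030,.029,0),'dl':(.4334,.0503,.028,.028,.028,0),'ds':(.4299,-.176,.023,.026,.023,0)}
for n,u,v,z,r,R in(('pl',212.,258.6,.066,.0105,.02),('ps',504.3,276,.062,.0065,.019)):
    E[n]=(*ray('top',u,v,z)[:2],r,z,R,0)
out=[]
for cam,(x0,x1,y0,y1) in(('top',(110,550,190,350)),('side',(200,640,190,420))):
    img=cv2.cvtColor(read_camera(cam),cv2.COLOR_RGB2BGR);img=cv2.resize(img[y0:y1,x0:x1],None,fx=1.6,fy=1.6,interpolation=cv2.INTER_CUBIC)
    for n,(x,y,r,z,R,zb) in E.items():
        for rr,zz,c in((r,z,(255,0,255)),(R,zb,(0,255,0))):
            t=np.linspace(0,2*np.pi,40);q=proj(cam,np.c_[x+rr*np.cos(t),y+rr*np.sin(t),0*t+zz])
            cv2.polylines(img,[np.int32(((q-[x0,y0]+.5)*1.6))],True,c,1)
    out.append(img)
for n in E:print(n,np.round(E[n][:2],4))
cv2.imwrite('pics/o.png',np.vstack(out))
```

```text
nut [0.3963 0.2911]
dl [0.4334 0.0503]
ds [ 0.4299 -0.176 ]
pl [0.4156 0.1796]
ps [ 0.3861 -0.2876]
```

View pics/o.png

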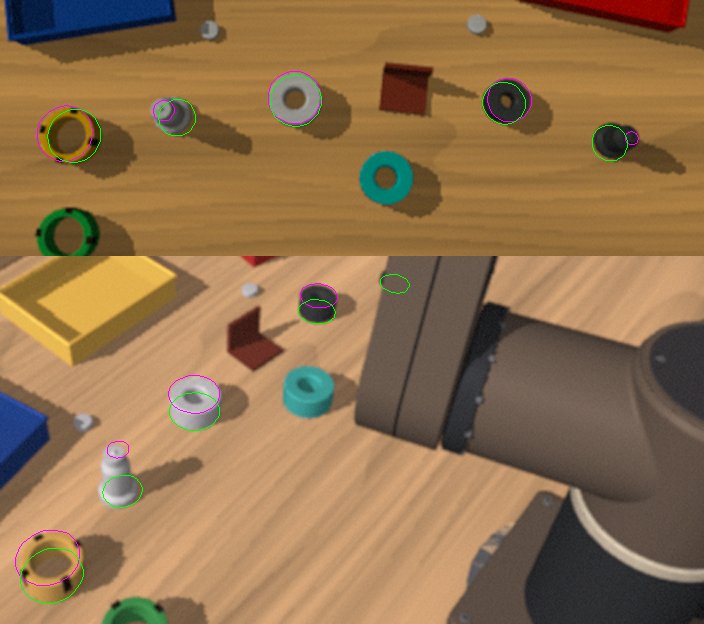

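move_arm --moves '[[1,[0,0,0],[0,0,0.11]],[1,[0,0,0],[0,0,0.11]],[1,[0,0,0],[0,0,0.11]],[1,[0,0,0],[0,0,0.108]],[1,[0.02,-0.04,0],[0,0,0]],[1,[0.02,-0.04,0],[0,0,0]],[1,[0.02,-0.04,0],[0,0,0]],[1,[0.02,-0.04,0],[0,0,0]],[1,[0.02,-0.04,0],[0,0,0]],[1,[0,-0.04,0],[0,0,0]]]' --grip_force 60

```text
time: 1.08
eef_pos: [0.3817, -0.3829, 0.2314]
tcp_rot: [1.0, 0.001, 0.001, 0.0]
contact_force: [0.3, 0.6, 0.4]
opening: 1.003
finger_force: 0.0
```

The overlay matches the pieces in both views to about 2 mm. The small punch is hidden by the arm in the side view.

move_arm --moves '[[1,[0,0,0],[0,0,0]],[1,[0,-0.03,0.02],[0,0,0]],[1,[0,-0.03,0.02],[0,0,0]],[1,[0,-0.025,0.02],[0,0,0]],[1,[0,0,0.03],[0,0,0]],[1,[0,0,0.03],[0,0,0]],[1,[0,0,0],[0,0,0]],[1,[0,0,0],[0,0,0]],[1,[0,0,0],[0,0,0]],[1,[0,0,0],[0,0,0]]]'

```text
time: 1.92
eef_pos: [0.3808, -0.3014, 0.1137]
tcp_rot: [1.0, 0.0, 0.001, 0.002]
contact_force: [-0.2, 0.7, 1.2]
opening: 1.002
finger_force: 0.0
```

move_arm --moves '[[1,[0.006,-0.0145,0],[0,0,0]],[1,[0,0,0.02],[0,0,0]],[1,[0,0,0.03],[0,0,0]],[1,[0,0,0.03],[0,0,0]],[1,[0,0,0.02],[0,0,0]],[1,[0,0,0],[0,0,0]],[1,[0,0,0],[0,0,0]],[0,[0,0,0],[0,0,0]],[0,[0,0,0],[0,0,0]],[0,[0,0,0],[0,0,0]]]'

```text
time: 2.75
eef_pos: [0.3869, -0.2865, 0.0134]
tcp_rot: [1.0, 0.0, 0.001, 0.002]
contact_force: [-0.3, -0.0, -0.2]
opening: 0.603
finger_force: 0.0
```

move_arm --moves '[[0,[0,0,0],[0,0,0]],[0,[0,0,0],[0,0,0]],[0,[0,0,0],[0,0,0]],[0,[0,0,0],[0,0,0]],[0,[0,0,0],[0,0,0]],[0,[0,0,0],[0,0,0]],[0,[0,0,0],[0,0,0]],[0,[0,0,0],[0,0,0]],[0,[0,0,-0.01],[0,0,0]],[0,[0,0,-0.01],[0,0,0]]]'

```text
time: 3.58
eef_pos: [0.3848, -0.2841, 0.0309]
tcp_rot: [1.0, 0.0, -0.001, -0.001]
contact_force: [0.3, -0.6, -1.1]
opening: 0.285
finger_force: 61.2
```

move_arm --moves '[[0,[0,0,-0.03],[0,0,0]],[0,[0,0,-0.035],[0,0,0]],[0,[0,0,-0.035],[0,0,0]],[0,[0.014,-0.035,0],[0,0,0]],[0,[0.014,-0.035,0],[0,0,0]],[0,[0.014,-0.035,0],[0,0,0]],[0,[0.014,-0.035,0],[0,0,0]],[0,[0.014,-0.035,0],[0,0,0]],[0,[0.014,-0.035,0],[0,0,0]],[0,[0.014,-0.035,0],[0,0,0]]]'

```text
time: 4.42
eef_pos: [0.4833, -0.0379, 0.1317]
tcp_rot: [1.0, 0.0, -0.0, -0.0]
contact_force: [0.1, -0.6, -1.2]
opening: 0.285
finger_force: 61.5
```

move_arm --moves '[[0,[0.014,-0.035,0],[0,0,0]],[0,[0.014,-0.035,0],[0,0,0]],[0,[0.014,-0.035,0],[0,0,0]],[0,[0.014,-0.035,0],[0,0,0]],[0,[0.014,-0.035,0],[0,0,0]],[0,[0.014,-0.035,0],[0,0,0]],[0,[0.014,-0.035,0],[0,0,0]],[0,[0.014,-0.035,0],[0,0,0]],[0,[0,0,0],[0,0,0]],[0,[0,0,0],[0,0,0]]]'

```text
time: 5.25
eef_pos: [0.5948, 0.2419, 0.1311]
tcp_rot: [1.0, 0.002, -0.001, 0.0]
contact_force: [-0.6, -0.9, -1.0]
opening: 0.285
finger_force: 61.7
```

move_arm --moves '[[0,[0.005,-0.02,0],[0,0,0]],[0,[0.004,-0.02,0],[0,0,0]],[0,[0,0,0.025],[0,0,0]],[0,[0,0,0.03],[0,0,0]],[0,[0,0,0.03],[0,0,0]],[0,[0,0,0.015],[0,0,0]],[0,[0,0,0.006],[0,0,0]],[0,[0,0,0],[0,0,0]],[0,[0,0,0],[0,0,0]],[0,[0,0,0],[0,0,0]]]'

```text
time: 6.08
eef_pos: [0.606, 0.2803, 0.0279]
tcp_rot: [1.0, 0.0, 0.002, -0.001]
contact_force: [0.7, 0.5, -0.9]
opening: 0.288
finger_force: 61.8
```

move_arm --moves '[[0,[0,0,0.004],[0,0,0]],[0,[0,0,0.003],[0,0,0]],[0,[0,0,0.002],[0,0,0]],[0,[0,0,0.001],[0,0,0]],[0,[0,0,0.001],[0,0,0]],[0,[0,0,0],[0,0,0]],[0,[0,0,0],[0,0,0]],[0,[0,0,0],[0,0,0]],[0,[0,0,0],[0,0,0]],[0,[0,0,0],[0,0,0]]]'

```text
time: 6.92
eef_pos: [0.6047, 0.2803, 0.0166]
tcp_rot: [1.0, 0.001, 0.0, 0.0]
contact_force: [-4.1, -1.8, 7.4]
opening: 0.281
finger_force: 63.1
```

move_arm --moves '[[0.5,[0,0,0],[0,0,0]],[0.8,[0,0,0],[0,0,0]],[1,[0,0,0],[0,0,0]],[1,[0,0,0],[0,0,0]],[1,[0,0,0],[0,0,0]],[1,[0,0,0],[0,0,0]],[1,[0,0,-0.03],[0,0,0]],[1,[0,0,-0.04],[0,0,0]],[1,[0,0,-0.04],[0,0,0]],[1,[0,0,0],[0,0,0]]]'

```text
time: 7.75
eef_pos: [0.6098, 0.2818, 0.135]
tcp_rot: [1.0, 0.001, 0.008, -0.002]
contact_force: [1.2, 0.6, 1.5]
opening: 1.0
finger_force: 0.0
```

move_arm --moves '[[1,[-0.035,0.02,0],[0,0,0]],[1,[-0.035,0.02,0],[0,0,0]],[1,[-0.035,0.02,0],[0,0,0]],[1,[-0.035,0.02,0],[0,0,0]],[1,[-0.035,0.02,0],[0,0,0]],[1,[-0.013,0,0],[0,0,0]],[1,[0,0,0],[0,0,0]],[1,[0,0,0],[0,0,0]],[1,[0,0,0],[0,0,0]],[1,[0,0,0],[0,0,0]]]'

```text
time: 8.58
eef_pos: [0.418, 0.1803, 0.125]
tcp_rot: [1.0, 0.0, 0.001, -0.0]
contact_force: [-0.6, -0.3, 0.1]
opening: 1.001
finger_force: 0.0
```

Run:
```python
from h import *
a=cv2.cvtColor(read_camera('side'),cv2.COLOR_RGB2BGR)[230:460,60:400]
cv2.imwrite('pics/p1.png',cv2.resize(a,None,fx=1.8,fy=1.8))
```

```text
(no output)
```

View pics/p1.png

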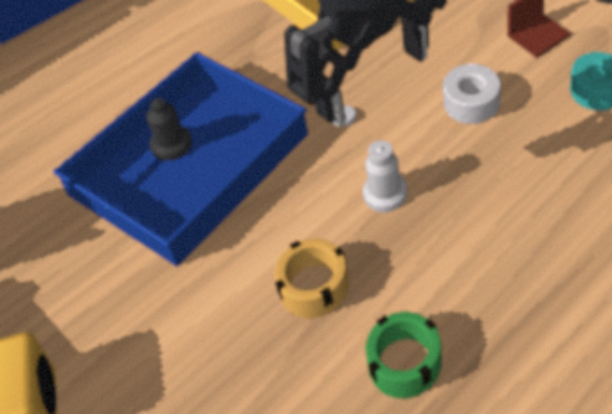

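The small punch stands upright in the blue tray (crop 168,130), with room left beside it. The large punch is untouched at (384,175).

move_arm --moves '[[1,[-0.001,0,0.03],[0,0,0]],[1,[0,0,0.03],[0,0,0]],[1,[0,0,0.03],[0,0,0]],[1,[0,0,0.02],[0,0,0]],[1,[0,0,0],[0,0,0]],[0,[0,0,0],[0,0,0]],[0,[0,0,0],[0,0,0]],[0,[0,0,0],[0,0,0]],[0,[0,0,0],[0,0,0]],[0,[0,0,0],[0,0,0]]]'

```text
time: 9.47
eef_pos: [0.4171, 0.1805, 0.0163]
tcp_rot: [1.0, 0.0, 0.002, -0.001]
contact_force: [1.8, 1.1, 0.4]
opening: 0.323
finger_force: 59.3
```

move_arm --moves '[[0,[0,0,0],[0,0,0]],[0,[0,0,0],[0,0,0]],[0,[0,0,0],[0,0,0]],[0,[0,0,0],[0,0,0]],[0,[0,0,0],[0,0,0]],[0,[0,0,-0.01],[0,0,0]],[0,[0,0,-0.03],[0,0,0]],[0,[0,0,-0.04],[0,0,0]],[0,[0,0,-0.03],[0,0,0]],[0,[0,0,0],[0,0,0]]]'

```text
time: 10.3
eef_pos: [0.4195, 0.1807, 0.1315]
tcp_rot: [1.0, 0.001, 0.007, -0.001]
contact_force: [0.9, 0.5, -0.5]
opening: 0.32
finger_force: 59.8
```

move_arm --moves '[[0,[0.031,-0.023,0],[0,0,0]],[0,[0.031,-0.023,0],[0,0,0]],[0,[0.031,-0.023,0],[0,0,0]],[0,[0.031,-0.023,0],[0,0,0]],[0,[0,0,0],[0,0,0]],[0,[0,0,0.03],[0,0,0]],[0,[0,0,0.03],[0,0,0]],[0,[0,0,0.025],[0,0,0]],[0,[0,0,0],[0,0,0]],[0,[0,0,0],[0,0,0]]]'

```text
time: 11.13
eef_pos: [0.5368, 0.2712, 0.0368]
tcp_rot: [1.0, 0.0, -0.003, 0.001]
contact_force: [-0.2, 0.5, -1.1]
opening: 0.315
finger_force: 60.0
```

move_arm --moves '[[0,[0.004,0,0.003],[0,0,0]],[0,[0,0,0.004],[0,0,0]],[0,[0,0,0.004],[0,0,0]],[0,[0,0,0.003],[0,0,0]],[0,[0,0,0.002],[0,0,0]],[0,[0,0,0.001],[0,0,0]],[0,[0,0,0.001],[0,0,0]],[0,[0,0,0],[0,0,0]],[0,[0,0,0],[0,0,0]],[0,[0,0,0],[0,0,0]]]'

```text
time: 11.97
eef_pos: [0.5434, 0.272, 0.0215]
tcp_rot: [1.0, 0.0, 0.0, -0.0]
contact_force: [0.9, 0.5, -3.0]
opening: 0.317
finger_force: 60.0
```

move_arm --moves '[[0,[0,0,0.001],[0,0,0]],[0,[0,0,0.001],[0,0,0]],[0,[0,0,0.001],[0,0,0]],[0,[0,0,0],[0,0,0]],[0,[0,0,0],[0,0,0]],[0,[0,0,0],[0,0,0]],[0,[0,0,0],[0,0,0]],[0,[0,0,0],[0,0,0]],[0,[0,0,0],[0,0,0]],[0,[0,0,0],[0,0,0]]]'

```text
time: 12.8
eef_pos: [0.5436, 0.2722, 0.0204]
tcp_rot: [1.0, 0.001, -0.0, 0.0]
contact_force: [-3.6, -1.6, 7.7]
opening: 0.32
finger_force: 61.2
```

move_arm --moves '[[0.5,[0,0,0],[0,0,0]],[0.8,[0,0,0],[0,0,0]],[1,[0,0,0],[0,0,0]],[1,[0,0,0],[0,0,0]],[1,[0,0,0],[0,0,0]],[1,[0,0,0],[0,0,0]],[1,[0,0,-0.03],[0,0,0]],[1,[0,0,-0.04],[0,0,0]],[1,[0,0,-0.03],[0,0,0]],[1,[0,0,0],[0,0,0]]]'

```text
time: 13.63
eef_pos: [0.548, 0.2736, 0.1266]
tcp_rot: [1.0, 0.0, 0.007, -0.002]
contact_force: [1.2, 0.7, -0.2]
opening: 0.997
finger_force: 0.0
```

move_arm --moves '[[1,[-0.035,-0.005,0],[0,0,0]],[1,[-0.037,-0.005,0],[0,0,0]],[1,[-0.037,-0.005,0],[0,0,0]],[1,[-0.037,-0.004,0],[0,0,0]],[1,[0,0,0.03],[0,0,0]],[1,[0,0,0.03],[0,0,0]],[1,[0,0,0],[0,0,0]],[1,[0,0,0],[0,0,0]],[1,[0,0,0],[0,0,0]],[1,[0,0,0],[0,0,0]]]'

```text
time: 14.47
eef_pos: [0.3989, 0.2914, 0.06]
tcp_rot: [1.0, 0.0, 0.001, -0.001]
contact_force: [-0.5, 0.5, 0.1]
opening: 0.998
finger_force: 0.0
```

move_arm --moves '[[1,[-0.002,0,0.02],[0,0,0]],[1,[0,0,0.02],[0,0,0]],[1,[0,0,0.011],[0,0,0]],[1,[0,0,0.004],[0,0,0]],[1,[0,0,0],[0,0,0]],[0,[0,0,0],[0,0,0]],[0,[0,0,0],[0,0,0]],[0,[0,0,0],[0,0,0]],[0,[0,0,0],[0,0,0]],[0,[0,0,0],[0,0,0]]]'

```text
time: 15.3
eef_pos: [0.3968, 0.2916, 0.0051]
tcp_rot: [1.0, 0.0, 0.002, -0.001]
contact_force: [0.1, -0.3, 6.0]
opening: 0.652
finger_force: 64.1
```

move_arm --moves '[[0,[0,0,0],[0,0,0]],[0,[0,0,0],[0,0,0]],[0,[0,0,-0.01],[0,0,0]],[0,[0,0,-0.02],[0,0,0]],[0,[0,0,-0.03],[0,0,0]],[0,[0,0,-0.04],[0,0,0]],[0,[0,0,-0.02],[0,0,0]],[0,[0,0,0],[0,0,0]],[0,[0,0,0],[0,0,0]],[0,[0,0,0],[0,0,0]]]'

```text
time: 16.13
eef_pos: [0.3938, 0.2902, 0.1217]
tcp_rot: [1.0, 0.0, -0.002, 0.001]
contact_force: [-0.2, -0.0, -3.2]
opening: 0.652
finger_force: 64.0
```

move_arm --moves '[[0,[0.012,0.036,0],[0,0,0]],[0,[0.012,0.036,0],[0,0,0]],[0,[0.012,0.036,0],[0,0,0]],[0,[0.012,0.036,0],[0,0,0]],[0,[0.012,0.036,0],[0,0,0]],[0,[0.012,0.036,0],[0,0,0]],[0,[0.012,0.036,0],[0,0,0]],[0,[0.012,0.036,0],[0,0,0]],[0,[0.012,0.036,0],[0,0,0]],[0,[0.012,0.036,0],[0,0,0]]]'

```text
time: 16.97
eef_pos: [0.5138, -0.0703, 0.1202]
tcp_rot: [1.0, 0.0, -0.003, -0.001]
contact_force: [0.8, 0.6, -1.8]
opening: 0.654
finger_force: 64.2
```

move_arm --moves '[[0,[0.012,0.036,0],[0,0,0]],[0,[0.012,0.036,0],[0,0,0]],[0,[0.012,0.036,0],[0,0,0]],[0,[0.012,0.036,0],[0,0,0]],[0,[0.012,0.036,0],[0,0,0]],[0,[0.012,0.036,0],[0,0,0]],[0,[0,0,0],[0,0,0]],[0,[0,0,0.03],[0,0,0]],[0,[0,0,0.03],[0,0,0]],[0,[0,0,0],[0,0,0]]]'

```text
time: 17.8
eef_pos: [0.5815, -0.2811, 0.0528]
tcp_rot: [1.0, -0.0, -0.008, -0.005]
contact_force: [-2.0, 1.0, -4.1]
opening: 0.646
finger_force: 64.5
```

move_arm --moves '[[0,[0.004,0.004,0],[0,0,0]],[0,[0,0,0.01],[0,0,0]],[0,[0,0,0.015],[0,0,0]],[0,[0,0,0.01],[0,0,0]],[0,[0,0,0.005],[0,0,0]],[0,[0,0,0],[0,0,0]],[0,[0,0,0],[0,0,0]],[0,[0,0,0],[0,0,0]],[0,[0,0,0],[0,0,0]],[0,[0,0,0],[0,0,0]]]'

```text
time: 18.63
eef_pos: [0.5922, -0.2893, 0.0242]
tcp_rot: [1.0, 0.0, 0.001, 0.0]
contact_force: [0.2, 0.6, -2.0]
opening: 0.647
finger_force: 64.7
```

move_arm --moves '[[0,[0,0,0.004],[0,0,0]],[0,[0,0,0.004],[0,0,0]],[0,[0,0,0.003],[0,0,0]],[0,[0,0,0.002],[0,0,0]],[0,[0,0,0.001],[0,0,0]],[0,[0,0,0.001],[0,0,0]],[0,[0,0,0],[0,0,0]],[0,[0,0,0],[0,0,0]],[0,[0,0,0],[0,0,0]],[0,[0,0,0],[0,0,0]]]'

```text
time: 19.47
eef_pos: [0.5918, -0.289, 0.0091]
tcp_rot: [1.0, 0.0, -0.0, -0.0]
contact_force: [-3.5, 2.1, 6.0]
opening: 0.649
finger_force: 65.5
```

move_arm --moves '[[0.8,[0,0,0],[0,0,0]],[1,[0,0,0],[0,0,0]],[1,[0,0,0],[0,0,0]],[1,[0,0,0],[0,0,0]],[1,[0,0,0],[0,0,0]],[1,[0,0,-0.03],[0,0,0]],[1,[0,0,-0.035],[0,0,0]],[1,[0,0,-0.035],[0,0,0]],[1,[0,0,0],[0,0,0]],[1,[0,0,0],[0,0,0]]]'

```text
time: 20.3
eef_pos: [0.5937, -0.2903, 0.1121]
tcp_rot: [1.0, 0.0, 0.003, 0.002]
contact_force: [0.4, -0.5, -1.0]
opening: 1.002
finger_force: 0.0
```

move_arm --moves '[[1,[-0.027,-0.019,0],[0,0,0]],[1,[-0.027,-0.019,0],[0,0,0]],[1,[-0.027,-0.019,0],[0,0,0]],[1,[-0.027,-0.019,0],[0,0,0]],[1,[-0.027,-0.019,0],[0,0,0]],[1,[-0.027,-0.019,0],[0,0,0]],[1,[0,0,0.02],[0,0,0]],[1,[0,0,0.03],[0,0,0]],[1,[0,0,0],[0,0,0]],[1,[0,0,0],[0,0,0]]]'

```text
time: 21.13
eef_pos: [0.4275, -0.1736, 0.056]
tcp_rot: [1.0, 0.0, -0.003, -0.002]
contact_force: [0.1, 0.4, 0.9]
opening: 0.994
finger_force: 0.0
```

move_arm --moves '[[1,[0.001,0.002,0],[0,0,0]],[1,[0,0,0.02],[0,0,0]],[1,[0,0,0.02],[0,0,0]],[1,[0,0,0.011],[0,0,0]],[1,[0,0,0],[0,0,0]],[1,[0,0,0],[0,0,0]],[0,[0,0,0],[0,0,0]],[0,[0,0,0],[0,0,0]],[0,[0,0,0],[0,0,0]],[0,[0,0,0],[0,0,0]]]'

```text
time: 21.97
eef_pos: [0.4315, -0.1773, 0.0088]
tcp_rot: [1.0, 0.0, 0.001, 0.0]
contact_force: [-0.9, 2.3, 3.2]
opening: 0.516
finger_force: 60.7
```

move_arm --moves '[[0,[0,0,0],[0,0,0]],[0,[0,0,0],[0,0,0]],[0,[0,0,0],[0,0,0]],[0,[0,0,0],[0,0,0]],[0,[0,0,-0.01],[0,0,0]],[0,[0,0,-0.02],[0,0,0]],[0,[0,0,-0.03],[0,0,0]],[0,[0,0,-0.04],[0,0,0]],[0,[0,0,-0.01],[0,0,0]],[0,[0,0,0],[0,0,0]]]'

```text
time: 22.8
eef_pos: [0.4328, -0.1786, 0.1213]
tcp_rot: [1.0, 0.0, 0.004, 0.003]
contact_force: [1.0, 0.3, -4.1]
opening: 0.511
finger_force: 62.5
```

move_arm --moves '[[0,[0.031,-0.023,0],[0,0,0]],[0,[0.031,-0.023,0],[0,0,0]],[0,[0.031,-0.023,0],[0,0,0]],[0,[0.031,-0.023,0],[0,0,0]],[0,[0.031,-0.023,0],[0,0,0]],[0,[0.031,-0.023,0],[0,0,0]],[0,[0.031,-0.023,0],[0,0,0]],[0,[0.031,-0.023,0],[0,0,0]],[0,[0,0,0],[0,0,0]],[0,[0,0,0],[0,0,0]]]'

```text
time: 23.63
eef_pos: [0.6774, 0.0089, 0.1128]
tcp_rot: [1.0, 0.002, -0.003, -0.0]
contact_force: [-0.7, -0.2, -4.2]
opening: 0.512
finger_force: 62.4
```

move_arm --moves '[[0,[0,0,0.02],[0,0,0]],[0,[0,0,0.03],[0,0,0]],[0,[0,0,0.03],[0,0,0]],[0,[0,0,0.006],[0,0,0]],[0,[0,0,0.004],[0,0,0]],[0,[0,0,0],[0,0,0]],[0,[0,0,0],[0,0,0]],[0,[0,0,0],[0,0,0]],[0,[0,0,0],[0,0,0]],[0,[0,0,0],[0,0,0]]]'

```text
time: 24.47
eef_pos: [0.6796, 0.007, 0.0292]
tcp_rot: [1.0, 0.0, 0.001, 0.0]
contact_force: [-0.6, -0.6, -3.7]
opening: 0.511
finger_force: 62.5
```

move_arm --moves '[[0,[0,0,0.005],[0,0,0]],[0,[0,0,0.005],[0,0,0]],[0,[0,0,0.003],[0,0,0]],[0,[0,0,0.002],[0,0,0]],[0,[0,0,0.001],[0,0,0]],[0,[0,0,0.001],[0,0,0]],[0,[0,0,0],[0,0,0]],[0,[0,0,0],[0,0,0]],[0,[0,0,0],[0,0,0]],[0,[0,0,0],[0,0,0]]]'

```text
time: 25.3
eef_pos: [0.6782, 0.0072, 0.0128]
tcp_rot: [1.0, 0.001, -0.001, -0.0]
contact_force: [-7.6, 1.6, 9.1]
opening: 0.514
finger_force: 64.0
```

move_arm --moves '[[0.8,[0,0,0],[0,0,0]],[1,[0,0,0],[0,0,0]],[1,[0,0,0],[0,0,0]],[1,[0,0,0],[0,0,0]],[1,[0,0,0],[0,0,0]],[1,[0,0,-0.03],[0,0,0]],[1,[0,0,-0.035],[0,0,0]],[1,[0,0,-0.035],[0,0,0]],[1,[0,0,0],[0,0,0]],[1,[0,0,0],[0,0,0]]]'

```text
time: 26.13
eef_pos: [0.6809, 0.0068, 0.1142]
tcp_rot: [1.0, 0.0, 0.004, 0.001]
contact_force: [0.5, 0.3, -0.9]
opening: 0.998
finger_force: 0.0
```

move_arm --moves '[[1,[-0.035,-0.006,0],[0,0,0]],[1,[-0.035,-0.006,0],[0,0,0]],[1,[-0.035,-0.006,0],[0,0,0]],[1,[-0.035,-0.006,0],[0,0,0]],[1,[-0.035,-0.006,0],[0,0,0]],[1,[-0.035,-0.006,0],[0,0,0]],[1,[-0.035,-0.006,0],[0,0,0]],[1,[0,0,0.02],[0,0,0]],[1,[0,0,0.03],[0,0,0]],[1,[0,0,0],[0,0,0]]]'

```text
time: 26.97
eef_pos: [0.4277, 0.0496, 0.0549]
tcp_rot: [1.0, 0.0, -0.006, -0.001]
contact_force: [-1.1, 0.2, -0.9]
opening: 0.998
finger_force: 0.0
```

move_arm --moves '[[1,[0,0,0],[0,0,0]],[1,[0,0,0.02],[0,0,0]],[1,[0,0,0.02],[0,0,0]],[1,[0,0,0.013],[0,0,0]],[1,[0,0,0],[0,0,0]],[1,[0,0,0],[0,0,0]],[0,[0,0,0],[0,0,0]],[0,[0,0,0],[0,0,0]],[0,[0,0,0],[0,0,0]],[0,[0,0,0],[0,0,0]]]'

```text
time: 27.8
eef_pos: [0.4351, 0.0491, 0.0093]
tcp_rot: [1.0, 0.0, 0.002, -0.0]
contact_force: [-1.2, 2.0, 5.3]
opening: 0.632
finger_force: 62.8
```

move_arm --moves '[[0,[0,0,0],[0,0,0]],[0,[0,0,0],[0,0,0]],[0,[0,0,0],[0,0,0]],[0,[0,0,0],[0,0,0]],[0,[0,0,-0.01],[0,0,0]],[0,[0,0,-0.02],[0,0,0]],[0,[0,0,-0.03],[0,0,0]],[0,[0,0,-0.04],[0,0,0]],[0,[0,0,-0.01],[0,0,0]],[0,[0,0,0],[0,0,0]]]'

```text
time: 28.63
eef_pos: [0.436, 0.0486, 0.1211]
tcp_rot: [1.0, 0.0, 0.004, 0.001]
contact_force: [0.2, 0.1, -5.4]
opening: 0.63
finger_force: 65.6
```

move_arm --moves '[[0,[0.035,0.009,0],[0,0,0]],[0,[0.036,0.009,0],[0,0,0]],[0,[0.036,0.009,0],[0,0,0]],[0,[0.036,0.009,0],[0,0,0]],[0,[0.036,0.008,0],[0,0,0]],[0,[0,0,0],[0,0,0]],[0,[0,0,0],[0,0,0]],[0,[0,0,0],[0,0,0]],[0,[0,0,0.02],[0,0,0]],[0,[0,0,0.02],[0,0,0]]]'

```text
time: 29.47
eef_pos: [0.6118, 0.0055, 0.0774]
tcp_rot: [1.0, 0.001, 0.001, 0.0]
contact_force: [-1.0, 0.4, -6.6]
opening: 0.629
finger_force: 65.4
```

move_arm --moves '[[0,[0,0,0.02],[0,0,0]],[0,[0,0,0.02],[0,0,0]],[0,[0,0,0.006],[0,0,0]],[0,[0,0,0],[0,0,0]],[0,[0,0,0],[0,0,0]],[0,[0,0,0],[0,0,0]],[0,[0,0,0],[0,0,0]],[0,[0,0,0],[0,0,0]],[0,[0,0,0],[0,0,0]],[0,[0,0,0],[0,0,0]]]'

```text
time: 30.3
eef_pos: [0.6147, 0.0055, 0.0343]
tcp_rot: [1.0, 0.0, 0.003, -0.0]
contact_force: [3.5, 2.5, 5.9]
opening: 0.634
finger_force: 76.6
```

The die has touched the near wall of the tray. I'll raise it, shift it in, and look.

move_arm --moves '[[0,[0,0,-0.01],[0,0,0]],[0,[0,0,-0.02],[0,0,0]],[0,[0,0,-0.02],[0,0,0]],[0,[0.003,0,0],[0,0,0]],[0,[0.003,0,0],[0,0,0]],[0,[0,0,0],[0,0,0]],[0,[0,0,0],[0,0,0]],[0,[0,0,0],[0,0,0]],[0,[0,0,0],[0,0,0]],[0,[0,0,0],[0,0,0]]]'

```text
time: 31.13
eef_pos: [0.6179, 0.0051, 0.0803]
tcp_rot: [1.0, 0.0, -0.001, -0.0]
contact_force: [0.4, -0.6, -5.4]
opening: 0.629
finger_force: 75.6
```

Run:
```python
from h import *
a=cv2.cvtColor(read_camera('side'),cv2.COLOR_RGB2BGR)[100:300,170:450]
b=cv2.cvtColor(read_camera('top'),cv2.COLOR_RGB2BGR)[70:270,240:520]
cv2.imwrite('pics/p2.png',np.hstack([cv2.resize(q,(400,286)) for q in(a,b)]))
```

```text
(no output)
```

View pics/p2.png

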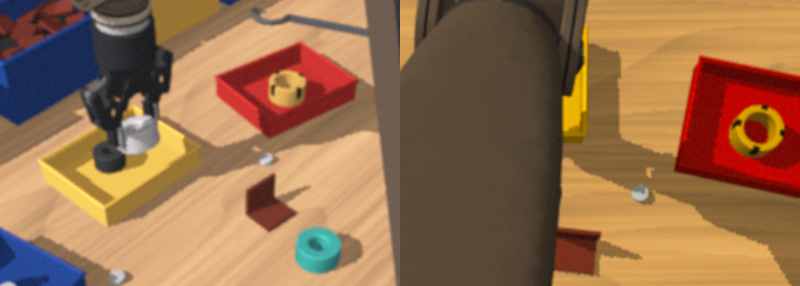

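The nut lies flat in the red tray. The small die is in the yellow tray at crop (108,157), and the held large die at (135,132) needs a closer look for tilt.

Run:
```python
from h import *
i=read_camera('side');a=cv2.cvtColor(i,cv2.COLOR_RGB2BGR)[140:260,190:320]
cv2.imwrite('pics/p3.png',cv2.resize(a,None,fx=5,fy=5,interpolation=cv2.INTER_CUBIC))
print(proj('side',[(.679,.007,.017),(.618,.005,.085),(.651,.005,.004)]))
c=blob(i,'black',246,210,16);M=cv2.moments(c);u,v=M['m10']/M['m00'],M['m01']/M['m00'];print(u,v,ray('side',u,v,.017))
```

```text
[[245.18918293 209.12201493]
 [263.92197194 194.55372923]
 [255.9465891  219.4484146 ]]
246.39974457215837 207.7139208173691 [0.68049108 0.00235344 0.017     ]
```

View pics/p3.png

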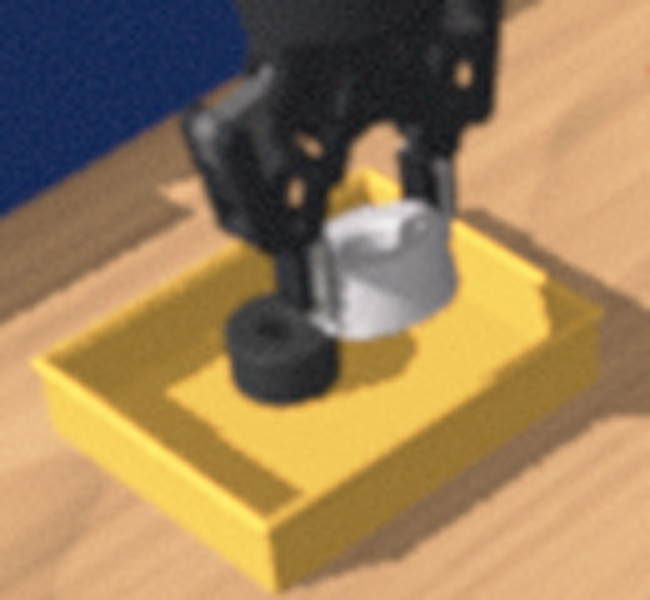

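The large die is pitched in the grip: the near-wall touch raised its -x edge. I'll move it clear of the wall and press it gently flat on the floor, so it turns level about the pads.

move_arm --moves '[[0,[0.003,0.009,0],[0,0,0]],[0,[0.004,0.009,0],[0,0,0]],[0,[0,0,0],[0,0,0]],[0,[0,0,0.015],[0,0,0]],[0,[0,0,0.015],[0,0,0]],[0,[0,0,0.01],[0,0,0]],[0,[0,0,0.005],[0,0,0]],[0,[0,0,0],[0,0,0]],[0,[0,0,0],[0,0,0]],[0,[0,0,0],[0,0,0]]]' --grip_force 40

```text
time: 32.12
eef_pos: [0.6263, -0.0131, 0.0373]
tcp_rot: [1.0, 0.0, 0.001, 0.0]
contact_force: [-0.1, -0.2, -5.8]
opening: 0.63
finger_force: 75.6
```

move_arm --moves '[[0,[0,0,0.002],[0,0,0]],[0,[0,0,0.002],[0,0,0]],[0,[0,0,0.002],[0,0,0]],[0,[0,0,0.002],[0,0,0]],[0,[0,0,0.002],[0,0,0]],[0,[0,0,0],[0,0,0]],[0,[0,0,0],[0,0,0]],[0,[0,0,0],[0,0,0]],[0,[0,0,0],[0,0,0]],[0,[0,0,0],[0,0,0]]]'

```text
time: 32.95
eef_pos: [0.6256, -0.0129, 0.0265]
tcp_rot: [1.0, 0.0, 0.0, 0.0]
contact_force: [0.3, 0.1, -4.1]
opening: 0.633
finger_force: 75.6
```

move_arm --moves '[[0,[0,0,0.001],[0,0,0]],[0,[0,0,0.001],[0,0,0]],[0,[0,0,0.001],[0,0,0]],[0,[0,0,0.001],[0,0,0]],[0,[0,0,0.001],[0,0,0]],[0,[0,0,0],[0,0,0]],[0,[0,0,0],[0,0,0]],[0,[0,0,0],[0,0,0]],[0,[0,0,0],[0,0,0]],[0,[0,0,0],[0,0,0]]]'

```text
time: 33.78
eef_pos: [0.6256, -0.0129, 0.0214]
tcp_rot: [1.0, 0.0, 0.0, 0.0]
contact_force: [-0.2, 0.1, -5.3]
opening: 0.629
finger_force: 75.6
```

move_arm --moves '[[0,[0,0,0.001],[0,0,0]],[0,[0,0,0.001],[0,0,0]],[0,[0,0,0.001],[0,0,0]],[0,[0,0,0.001],[0,0,0]],[0,[0,0,0],[0,0,0]],[0,[0,0,0],[0,0,0]],[0,[0,0,0],[0,0,0]],[0,[0,0,0],[0,0,0]],[0,[0,0,0],[0,0,0]],[0,[0,0,0],[0,0,0]]]'

```text
time: 34.62
eef_pos: [0.6255, -0.0129, 0.0174]
tcp_rot: [1.0, 0.0, 0.0, 0.0]
contact_force: [-0.1, -0.2, -4.9]
opening: 0.63
finger_force: 75.6
```

move_arm --moves '[[0,[0,0,0.001],[0,0,0]],[0,[0,0,0.001],[0,0,0]],[0,[0,0,0.001],[0,0,0]],[0,[0,0,0],[0,0,0]],[0,[0,0,0],[0,0,0]],[0,[0,0,0],[0,0,0]],[0,[0,0,0],[0,0,0]],[0,[0,0,0],[0,0,0]],[0,[0,0,0],[0,0,0]],[0,[0,0,0],[0,0,0]]]'

```text
time: 35.45
eef_pos: [0.6257, -0.013, 0.0157]
tcp_rot: [1.0, 0.001, -0.0, 0.0]
contact_force: [-5.3, 0.5, 6.8]
opening: 0.629
finger_force: 76.4
```

move_arm --moves '[[0,[0,0,0.001],[0,0,0]],[0,[0,0,0.001],[0,0,0]],[0,[0,0,0],[0,0,0]],[0,[0,0,0],[0,0,0]],[0,[0,0,0],[0,0,0]],[0,[0,0,0],[0,0,0]],[0,[0,0,0],[0,0,0]],[0,[0,0,0],[0,0,0]],[0,[0,0,0],[0,0,0]],[0,[0,0,0],[0,0,0]]]'

```text
time: 36.28
eef_pos: [0.6256, -0.013, 0.0154]
tcp_rot: [1.0, 0.001, -0.001, 0.0]
contact_force: [-10.0, 0.5, 13.9]
opening: 0.63
finger_force: 77.5
```

Run:
```python
from h import *
i=read_camera('side');a=cv2.cvtColor(i,cv2.COLOR_RGB2BGR)[160:260,200:310]
cv2.imwrite('pics/p4.png',cv2.resize(a,None,fx=5,fy=5,interpolation=cv2.INTER_CUBIC))
```

```text
(no output)
```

View pics/p4.png

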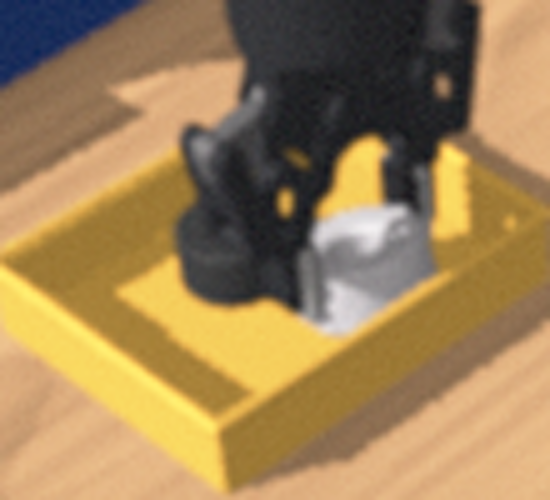

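The die rests on the floor with its low edge, only a few mm from flat. Opening slowly should let it settle.

move_arm --moves '[[0.63,[0,0,-0.0005],[0,0,0]],[0.64,[0,0,0],[0,0,0]],[0.65,[0,0,0],[0,0,0]],[0.66,[0,0,0],[0,0,0]],[0.67,[0,0,0],[0,0,0]],[0.69,[0,0,0],[0,0,0]],[0.72,[0,0,0],[0,0,0]],[0.76,[0,0,0],[0,0,0]],[0.8,[0,0,0],[0,0,0]],[0.85,[0,0,0],[0,0,0]]]'

```text
time: 37.17
eef_pos: [0.6256, -0.0129, 0.0127]
tcp_rot: [1.0, 0.0, 0.0, -0.0]
contact_force: [0.2, 0.7, -0.2]
opening: 0.852
finger_force: 0.0
```

move_arm --moves '[[0.9,[0,0,0],[0,0,0]],[0.9,[0,0,0],[0,0,0]],[0.9,[0,0,0],[0,0,0]],[0.9,[0,0,-0.01],[0,0,0]],[0.9,[0,0,-0.02],[0,0,0]],[0.9,[0,0,-0.03],[0,0,0]],[0.9,[0,0,-0.04],[0,0,0]],[0.9,[0,0,-0.04],[0,0,0]],[0.9,[-0.02,0.03,-0.02],[0,0,0]],[0.9,[-0.02,0.03,0],[0,0,0]]]'

```text
time: 38.0
eef_pos: [0.5896, -0.0735, 0.1816]
tcp_rot: [1.0, 0.002, 0.007, 0.002]
contact_force: [0.7, -1.0, 1.3]
opening: 0.9
finger_force: 0.0
```

move_arm --moves '[[0.9,[-0.01,0.039,0],[0,0,0]],[0.9,[-0.01,0.039,0],[0,0,0]],[0.9,[-0.01,0.039,0],[0,0,0]],[0.9,[-0.01,0.039,0],[0,0,0]],[0.9,[-0.01,0.039,0],[0,0,0]],[0.9,[-0.01,0.039,0],[0,0,0]],[0.9,[-0.01,0.039,0],[0,0,0]],[0.9,[-0.01,0.039,0],[0,0,0]],[0.9,[-0.01,0.039,0],[0,0,0]],[0.9,[-0.01,0.039,0],[0,0,0]]]'

```text
time: 38.83
eef_pos: [0.4851, -0.4649, 0.1739]
tcp_rot: [1.0, 0.0, 0.0, 0.0]
contact_force: [0.2, 0.8, -0.4]
opening: 0.897
finger_force: 0.0
```

Run:
```python
from h import *
i=read_camera('side');a=cv2.cvtColor(i,cv2.COLOR_RGB2BGR)[120:380,90:430]
t=read_camera('top');b=cv2.cvtColor(t,cv2.COLOR_RGB2BGR)[70:330,100:560]
cv2.imwrite('pics/p5.png',np.hstack([cv2.resize(a,(400,306)),cv2.resize(b,(400,226))[:, :] if 0 else cv2.copyMakeBorder(cv2.resize(b,(400,226)),0,80,0,0,0)]))
```

```text
(no output)
```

View pics/p5.png

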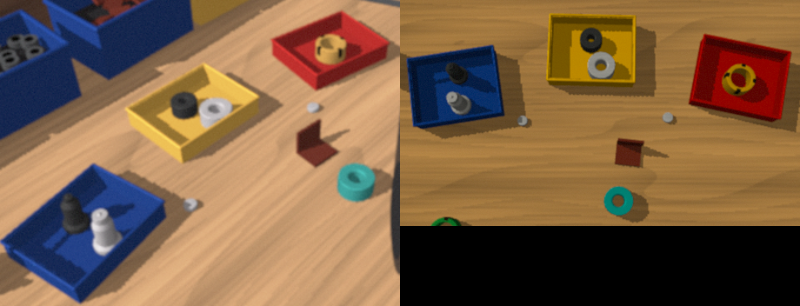

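All five pieces are in their trays. One last close check that the large die lies flat and sits within limits.

Run:
```python
from h import *
out=[]
for n,(y0,y1,x0,x1) in(('side',(165,265,195,315)),('top',(80,175,262,382))):
    i=read_camera(n);a=cv2.resize(cv2.cvtColor(i,cv2.COLOR_RGB2BGR)[y0:y1,x0:x1],None,fx=3.2,fy=3.2,interpolation=cv2.INTER_CUBIC)[:300]
    out.append(a)
    u,v=(int(q) for q in proj(n,(.627,-.013,.018))[0]);c=blob(i,'bright',u,v,24);M=cv2.moments(c);print(n,ray(n,M['m10']/M['m00'],M['m01']/M['m00'],.018))
    q=cv2.fitEllipse(c);print(q)
cv2.imwrite('pics/p6.png',np.vstack(out))
i=read_camera('top');c=blob(i,'yellow',320,127,65);w=np.float32([ray('top',*q[0],.035)[:2] for q in c]);print(cv2.minAreaRect(w))
```

```text
side [ 0.62772905 -0.01743894  0.018     ]
((271.9491271972656, 214.93801879882812), (24.090261459350586, 30.16399383544922), 64.97777557373047)
top [ 0.6229144  -0.01467488  0.018     ]
((330.7718200683594, 145.04690551757812), (30.22683334350586, 31.93266487121582), 59.8354377746582)
((0.6502737998962402, 0.004476390779018402), (0.17812593281269073, 0.15222014486789703), 88.06842041015625)
```

View pics/p6.png

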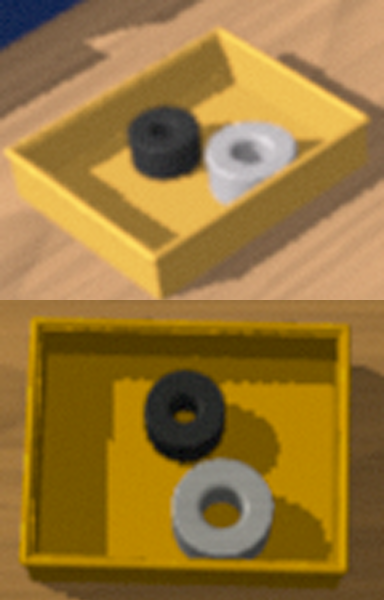

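Run:
```python
from h import *
out=[];t=np.linspace(0,2*np.pi,60)
for n,(y0,y1,x0,x1) in(('side',(190,245,225,305)),('top',(105,175,282,372))):
    i=read_camera(n);f=7 if n=='side' else 6
    a=cv2.resize(cv2.cvtColor(i,cv2.COLOR_RGB2BGR)[y0:y1,x0:x1],None,fx=f,fy=f,interpolation=cv2.INTER_CUBIC);b=a.copy()
    for x,y,r,h in((.6245,-.0155,.028,.028),(.679,.005,.023,.026)):
        for z,R,c in((.004,r,(0,255,0)),(.004+h,r,(255,0,255)),(.004+h,.0115 if h>.027 else .0075,(255,0,255))):
            q=proj(n,np.c_[x+R*np.cos(t),y+R*np.sin(t),0*t+z]);cv2.polylines(b,[np.int32((q-[x0,y0]+.5)*f)],True,c,1)
    out.append(cv2.resize(np.hstack([a,b]),(800,280)))
cv2.imwrite('pics/p7.png',np.vstack(out))
```

```text
(no output)
```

View pics/p7.png

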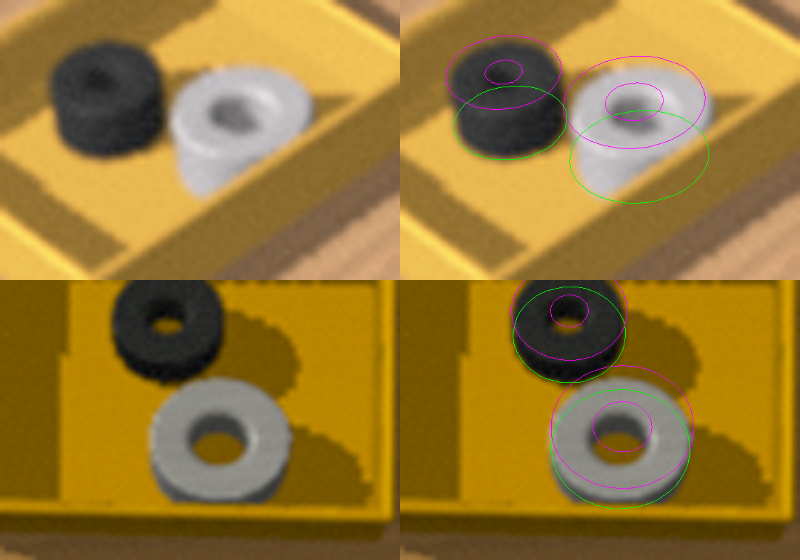

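The offset looks like a plain shift in -x rather than tilt. I'll redraw the overlay once at the shifted centre.

Run:
```python
from h import *
out=[];t=np.linspace(0,2*np.pi,60)
for n,(y0,y1,x0,x1) in(('side',(190,245,225,305)),('top',(105,175,282,372))):
    i=read_camera(n);f=7 if n=='side' else 6
    a=cv2.resize(cv2.cvtColor(i,cv2.COLOR_RGB2BGR)[y0:y1,x0:x1],None,fx=f,fy=f,interpolation=cv2.INTER_CUBIC)
    for x,y,r,h in((.619,-.0145,.028,.028),(.677,.005,.023,.026)):
        for z,R,c in((.004,r,(0,255,0)),(.004+h,r,(255,0,255)),(.004+h,.0115 if h>.027 else .0075,(255,0,255))):
            q=proj(n,np.c_[x+R*np.cos(t),y+R*np.sin(t),0*t+z]);cv2.polylines(a,[np.int32((q-[x0,y0]+.5)*f)],True,c,1)
    out.append(cv2.resize(a,(400,290)))
cv2.imwrite('pics/p8.png',np.hstack(out))
```

```text
(no output)
```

View pics/p8.png

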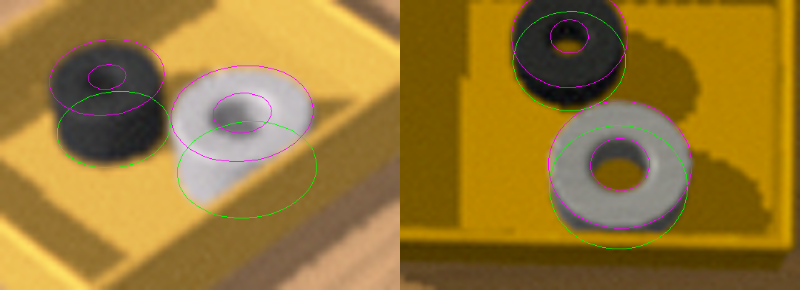

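At that centre the outline fits the large die in both views, so it lies flat about 32 mm from the tray centre. I'm handing the job in.

```bash
python3 -c "
from plant import *
print(sign_off())"
```

```text
the job is handed in; nothing more can be done
None
```

I handed the job in with both punches standing in the blue tray, both dies flat in the yellow tray and the nut flat in the red tray; the angle iron was not touched, and sign-off returned no verdict.

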